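# Clear the wash tank's lid and hold it open

### The arm

A 6-joint arm with a two-finger parallel gripper is mounted at the origin on the work surface. World frame = base frame: x ahead of the robot, y to its left, z up, the work surface at z = 0. Lengths are in m, angles in rad, forces in N, time in s.
With the tool pointing down it reaches from about 0.3 to 0.775 m from the base axis. Payload 14.6 kg.
Tool frame: the origin (TCP) lies between the finger pads; the fingertips stand 17 mm ahead of it and the grasp point (between the pads) lies 2 mm behind it (r.nose_length is the z of the fingertips in the tool frame, in m); z points along the fingers, y is the line along which they close (so a half turn about z gives the same grasp; the last joint's range is limited). The gripper opens to 94 mm and grips with 3 to 60 N. Pads are 16 mm wide; open, the fingers measure 119 mm over their backs; the gripper's body (75 mm by 177 mm) begins 78 mm behind the grasp point.
Start: joints at [1.169, 0.3, 1.521, -0, 1.321, -0.067], TCP at [0.181, 0.519, 0.222] pointing down, gripper open.
Joint ranges: [-3.03, 3.03], [-0.79, 2.21], [0.23, 2.52], [-1.04, 4.18], [0, 3.07], [-2.55, 2.55]. Speed limits (rad/s): [2.22, 2.22, 2.57, 3.14, 3.14, 3.14].

### API

Orientations are given as a rotation vector (axis times angle).
In Python, from rig import r gives the robot as it stands.
- The arm moves only by the shell command python3 -m jog 'ROWS' [OPENING] [FORCE]. ROWS is JSON, a list of rows, each a list of 2 entries, a list of its own where there are three numbers: the shift along the tool's x, y, z as a fraction of full scale, then the turn about the tool's z as a fraction of full scale. In form: [[[x, y, z], turn], ...]. A call has 1 to 12 rows; each row is the pose to reach, as a shift and turn from the pose commanded when the call began, along the tool's axes at that moment; what a row does not reach only later rows make up. Full scale, the value 1, is 25 cm for a shift and 30 degrees for a turn. A row lasts 1/8 s, in which the tool goes at most 62.5 mm and 10.7 degrees, less where a joint would pass 70% of its speed; a pose out of reach is approached as far as the arm can. A call with a number of a shift or a turn outside -1 to 1 is refused whole. A call with a gripper value outside its range is refused whole. OPENING is the opening, from 0 (shut) to 1 (fully open), set as the call begins (- or left out, the last holds). The fingers move at their own pace and stop on an object; FORCE is the grip in N (left out, the last holds). Time passes only in rows, so rows that repeat a pose let the fingers close. It gives the time, the measured TCP pose, the force, the opening and the grip force at its end, in the units of the state.
- r.state(): the state, without advancing time (a new reading comes with each control period).
- r.capture(name): name is "side" or "top" or "wrist"; returns the picture (480x640x3 uint8, red, green, blue); there is no depth.
- r.get_calibration(name): a dict with "fx", "fy", "cx", "cy" (pixels), "world_from_camera" (4x4, takes a point from camera to world coordinates). Camera axes: x right, y down, z forward; pixel columns grow to the right and rows downward; lengths in m; the calibration is good to about 2 mm. A picture is of the moment at which its call begins: read the wrist's pose just before it. get_calibration takes no time and is no camera call; for the wrist camera it gives the pose at the moment of the call.
- r.job_done(): hands the job in; it is judged then, once.
Trained networks look in the newest picture that a camera, given by its name, has taken for a name from the list of things; names that differ only in an ending like _2 or _b are one class to them, and where a whole thing is asked for, a point or a joint stands for the part that bears it (a point fixed in the world has none). Each returns a list of dicts, best first, with "confidence" (0 to 1); they miss things now and then, are a little off and sometimes report something else, mostly with a low value. They report only what shows in the picture. A call takes as long as a camera call. They do not tell look-alikes from the thing itself.
- r.outline_of(camera, query): "pixels" (480x640 bool, what is visible of it) and "pixel" ([row, column] in pixels, amid what is visible of it).
The state is a dict: "clock": time; "joints": joint angles; "joint_velocities": joint speeds; "effort": joint torques, N m; "eef_pos": TCP position; "eef_rot": TCP orientation; "wrist_force": force on the tool from outside, world axes, zero at the start; "ft_torque": the same for the moment, N m; "opening": finger opening in m; "grip_force": force on a finger pad.
Only numpy, scipy, OpenCV 4.12 (cv2) and the standard library are available. Lean on these libraries where they do the work, as an engineer would, in place of code of your own. Each camera call takes 0.05 s, during which the arm holds its last target. There are 200 camera calls.

### The job

Take the ball bearing off the lid of the red wash tank and lay it flat in the blue tray, without dropping it, and let go of it. Then raise the tank's self-closing lid until it stands open at 60 degrees from shut, and keep holding it there so that the basket can be lifted out: finish while still holding the lid at 60 degrees, since it falls shut when let go. Do not let the lid fall at any time, and leave the grey tray's gear, the brush, the spray can and the grease tin where they are.

Things in the scene. Friction and masses are not known exactly. Their poses are not given: they have to be found in the camera images.
- tank: Red steel wash tank, 200 (its x) by 260 mm (its y), fixed to the bench. Origin: centre of its underside, on the bench; x from front (handle side, nearer the robot) to hinge side, y along the hinge. The shut lid's flat top is 124 mm above the bench, over tank x -108 to 104 and y -136 to 136 mm. Basket of parts inside, below the lid. Stop brackets behind the hinge reach 149 mm above the bench.
- lid (a joint): Angle of the tank's red lid in rad: 0 is shut, growing as the front edge rises; 60 degrees is 1.047. A stop ends its travel at 1.396 (80 degrees). The lid weighs 0.5 to 0.9 kg, turns freely with no spring or latch, and falls shut from any angle when let go. A steel bow handle stands on it (point lid_handle).
- lid_handle (a point): Middle of the lid's handle bar: round steel, 10 mm thick, 110 long, parallel to the hinge, its axis 40 mm above the lid's top (164 mm above the bench when shut), legs at its ends; 26 mm in from the lid's front edge, 186 mm before and 46 mm above the hinge line when shut. Axes turn with the lid: y along the bar, z out of the lid's top. The round bar can turn between the fingers as the lid rises.
- lid_hinge (a point): Middle of the lid's hinge line, along the tank's y axis at the rim farther from the robot, 118 mm above the bench, 106 mm behind the tank's origin (+x of the tank). The lid turns about it.
- bearing: Steel ball bearing with black seals, lying flat on the shut lid at the start: outside diameter 52 mm, bore 25 mm, 15 mm thick, 0.09 to 0.18 kg. Origin: centre of its underside; z is its axis.
- blue_tray: Blue plastic parts tray, fixed to the bench, empty: 200 mm along its x, 150 mm along its y, 25 mm high, walls and floor 4 mm thick, so the inner floor lies 4 mm above the bench. Origin: centre of its underside. It stands to one side of the tank, left or right.
- grey_tray: Grey plastic parts tray of the same size as the blue one, on the other side of the tank, with the gear in it. Not for the bearing.
- gear: Loose dark steel gear wheel, 80 mm in diameter and 30 mm high with its hub, lying in the grey tray; leave it alone. Origin: centre of its underside.
- brush: Loose hand brush with a wooden handle lying on the bench beyond the tank, roughly crossways; leave it alone. Origin near its middle, x along the brush.
- spray_can: Loose upright blue spray can with a white cap, 66 mm in diameter and 170 mm high, standing beyond the tank; leave it alone. Origin: centre of its underside.
- grease_tin: Loose tin with a yellow lid, 84 mm in diameter and 75 mm high, standing beyond the tank; leave it alone. Origin: centre of its underside.
Things that resemble listed ones, but are neither listed nor needed, are in the scene too. There is more than one size of the bearing; the one meant has the size given above.

How it is judged:
By the outcome, as a careful person would: the job done as asked, in the order asked, and still so for the second after the job is handed in, while the arm keeps its last pose, push and grip.
It also fails if it takes over 61 s, if anything falls off the work surface, if the arm or the gripper's body presses on something with over 40 N, if the wrist force passes 120 N, or if a joint passes its speed limit or range.

## Working session

There is one attempt and no reset: what is moved stays moved. The work goes in short steps, Python scripts to look and compute and a shell command to move; the robot and the scene stay as the last step left them, time stands still between calls to the robot, and variables do not carry over. Pictures are saved under pics/ and viewed, at most 10 in all, crops included, and the job is handed in when it is done.

```bash
mkdir -p pics; ls
python3 - <<'E'
from rig import r
import cv2, numpy as np
np.set_printoptions(precision=4,suppress=True)
print(r.state())
for n in("top","side"):
    im=r.capture(n); cv2.imwrite(f"pics/{n}0.png",im[:,:,::-1]); print(n,r.get_calibration(n))
    for q in("bearing","tank","lid_handle","blue_tray"):
        for d in r.outline_of(n,q):
            ys,xs=np.nonzero(d["pixels"]); print(q,d["confidence"],d["pixel"],len(ys),xs.min(),xs.max(),ys.min(),ys.max())
E
```

```text
pics
{'clock': 0.0, 'joints': array([ 1.1694,  0.3005,  1.5216, -0.    ,  1.3207, -0.0666]), 'joint_velocities': array([ 0.0012, -0.0005, -0.0001,  0.0014, -0.0005, -0.0014]), 'effort': array([  0.0003, -53.1813, -35.274 ,   0.0708,   0.0244,  -0.0001]), 'eef_pos': array([0.1806, 0.5192, 0.2219]), 'eef_rot': array([-0.5234, -3.0974,  0.0017]), 'wrist_force': array([ 0.0571,  0.3367, -0.2084]), 'ft_torque': array([ 0.0081,  0.0126, -0.002 ]), 'grip_force': 0.0, 'opening': 0.0940706003415492}
top {'fx': 496.2594078474651, 'fy': 496.2594078474651, 'cx': 324.42193160793283, 'cy': 243.1087978088517, 'world_from_camera': array([[ 0.0279, -0.9947,  0.0994,  0.4797],
       [-0.9995, -0.0289, -0.0082,  0.0105],
       [ 0.011 , -0.0991, -0.995 ,  1.073 ],
       [ 0.    ,  0.    ,  0.    ,  1.    ]])}
bearing 0.8 [364.5, 308.8] 773 288 320 340 374
bearing 0.73 [275.3, 418.3] 673 397 430 263 294
tank 0.88 [273.2, 305.1] 15695 228 382 201 331
lid_handle 0.78 [271.8, 304.5] 15470 229 382 205 331
blue_tray 0.75 [276.0, 159.4] 7004 116 206 222 325
side {'fx': 537.712623828396, 'fy': 537.712623828396, 'cx': 318.3874180308673, 'cy': 238.91994668548, 'world_from_camera': array([[ 0.9773, -0.1577,  0.1415,  0.3763],
       [-0.2119, -0.7428,  0.6351, -0.8493],
       [ 0.0049, -0.6506, -0.7594,  1.1383],
       [ 0.    ,  0.    ,  0.    ,  1.    ]])}
bearing 0.97 [337.2, 310.8] 617 299 328 317 345
bearing 0.79 [270.6, 232.8] 547 219 247 256 281
bearing 0.75 [214.9, 310.2] 268 299 318 206 223
tank 0.93 [242.2, 302.3] 8909 247 359 184 305
tank 0.58 [343.1, 421.8] 1327 401 438 319 364
lid_handle 0.56 [234.2, 300.3] 6942 246 359 184 284
blue_tray 0.97 [177.7, 270.9] 2244 244 310 159 200
```

View pics/top0.png

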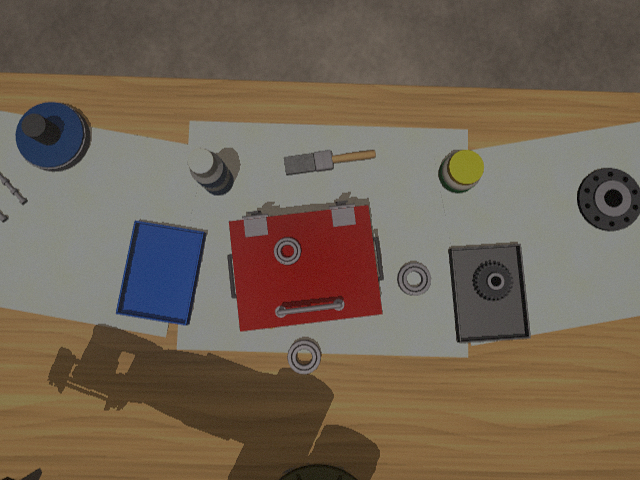

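View pics/side0.png

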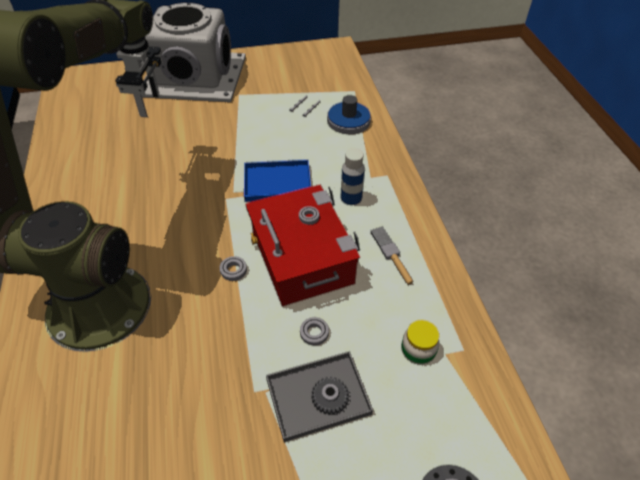

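The candidates in top.png are the bearings at (row 251, col 287) on the lid, (278, 415) on the bench and (356, 304) on the bench. The one on the lid fits the description; next I'll confirm its size and locate it.

```bash
cat > h.py <<'E'
from rig import r
import cv2, numpy as np
np.set_printoptions(precision=4,suppress=True)
from scipy.spatial.transform import Rotation as R
def plane(c,uv,z):
    uv=np.atleast_2d(uv).astype(float); T=c["world_from_camera"]
    d=np.c_[(uv[:,0]-c["cx"])/c["fx"],(uv[:,1]-c["cy"])/c["fy"],np.ones(len(uv))]@T[:3,:3].T
    return T[:3,3]+d*((z-T[2,3])/d[:,2])[:,None]
def proj(c,p):
    T=c["world_from_camera"]; q=(np.atleast_2d(p)-T[:3,3])@T[:3,:3]
    return np.c_[q[:,0]/q[:,2]*c["fx"]+c["cx"],q[:,1]/q[:,2]*c["fy"]+c["cy"]]
E
python3 - <<'E'
from h import *
for n in("top","side"):
    im=cv2.imread(f"pics/{n}0.png"); c=r.get_calibration(n)
    b,g,rr=[im[:,:,i].astype(int) for i in range(3)]
    if n=="top":
        red=((rr>80)&(g<60)&(b<60)).astype(np.uint8)
        red=cv2.morphologyEx(red,cv2.MORPH_OPEN,np.ones((3,3)))
        cs,_=cv2.findContours(red,cv2.RETR_EXTERNAL,cv2.CHAIN_APPROX_NONE); k=max(cs,key=cv2.contourArea)[:,0]
        rect=cv2.minAreaRect((plane(c,k,.124)[:,:2]*1000).astype(np.float32)); print("lid",rect, cv2.boxPoints(rect))
        bl=((b>90)&(rr<70)).astype(np.uint8); cs,_=cv2.findContours(bl,cv2.RETR_EXTERNAL,cv2.CHAIN_APPROX_NONE)
        for q in sorted(cs,key=cv2.contourArea)[-2:]:
            print("blue",cv2.minAreaRect((plane(c,q[:,0],.025)[:,:2]*1000).astype(np.float32)))
    # bearing on lid: non-red blob around it
    u,v=((287,251) if n=="top" else (309,214)); 
    nr=(~((rr>70)&(g<60)&(b<70))).astype(np.uint8); s=np.zeros_like(nr); s[v-22:v+22,u-22:u+22]=nr[v-22:v+22,u-22:u+22]
    cs,_=cv2.findContours(s,cv2.RETR_EXTERNAL,cv2.CHAIN_APPROX_NONE)
    for q in cs:
        if cv2.contourArea(q)>100: print(n,"bearing",cv2.minAreaRect((plane(c,q[:,0],.135)[:,:2]*1000).astype(np.float32)), cv2.boundingRect(q))
    cr=cv2.resize(im[v-40:v+100,u-70:u+110],None,fx=4 if n=="top" else 3,fy=4 if n=="top" else 3,interpolation=cv2.INTER_CUBIC); cv2.imwrite(f"pics/{n}_crop.png",cr)
    for uv,z in(((415,278),.015),((304,356),.015)):
        if n=="top": print("other",plane(c,uv,z))
E
```

```text
lid ((528.05419921875, 38.93873596191406), (210.7833709716797, 271.6280517578125), 8.473982810974121) [[ 403.7995  157.7395]
 [ 443.8267 -110.9231]
 [ 652.309   -79.862 ]
 [ 612.2817  188.8006]]
blue ((419.5536804199219, 383.4453430175781), (21.303579330444336, 2.009092330932617), 80.40351104736328)
blue ((513.6528930664062, 346.5237121582031), (149.0186767578125, 199.2461395263672), 82.29322052001953)
top bearing ((557.3562622070312, 72.32498168945312), (51.37367248535156, 51.16974639892578), 1.8675891160964966) (274, 237, 28, 28)
other [[ 0.5163 -0.1934  0.015 ]]
other [[0.3466 0.0379 0.015 ]]
side bearing ((556.0525512695312, 75.84041595458984), (59.55884552001953, 53.81099319458008), 78.02581024169922) (298, 206, 22, 18)
side bearing ((600.2705688476562, 127.01914978027344), (44.44057846069336, 47.79691696166992), 78.05716705322266) (312, 192, 19, 13)
```

View pics/top_crop.png

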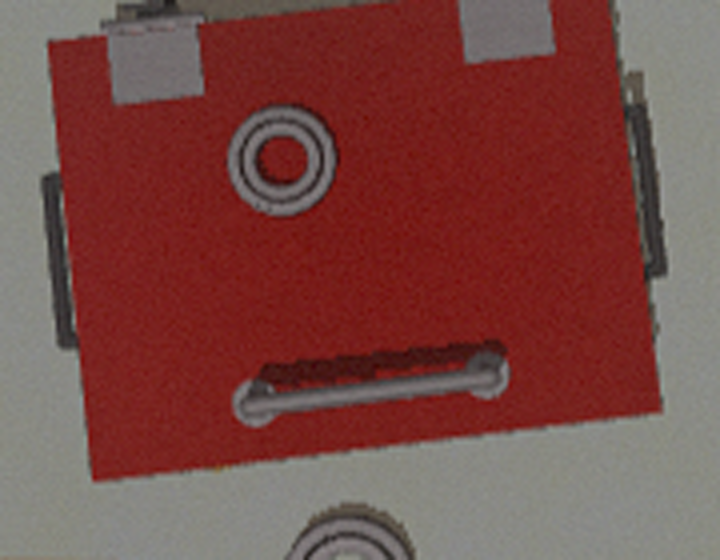

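The wanted bearing is the one on the lid. It measures about 51 mm in diameter, against 52 mm given, and lies at (0.557, 0.072). The two on the bench, at (278, 415) and (356, 304), are look-alikes. The handle bar is at the front of the lid.

```bash
cat > go.py <<'E'
# usage: go.py x y z [yaw of closing line, deg] -> jog fractions (measurement only)
import sys; from h import *
s=r.state(); M=R.from_rotvec(s["eef_rot"]).as_matrix(); t=np.array(list(map(float,sys.argv[1:4])))
print("t",s["clock"],"pos",s["eef_pos"],"shift",(M.T@(t-s["eef_pos"]))/.25,"yaw",np.degrees(np.arctan2(M[1,1],M[0,1])),"tilt",M[:,2],"F",s["wrist_force"],"j6",s["joints"][5],"open",s["opening"],"grip",s["grip_force"])
if len(sys.argv)>4: print("turn",-((float(sys.argv[4])-np.degrees(np.arctan2(M[1,1],M[0,1]))+90)%180-90)/30)
E
python3 -m jog '[[[-1,-0.6,0],-0.9],[[-1,-0.6,0],-0.9],[[-1,-0.6,0],-0.9],[[-1,-0.6,0],-0.9],[[-1,-0.6,0],-0.9],[[-1,-0.6,0],-0.9],[[-1,-0.6,0],-0.9]]' 1 30; python3 go.py .557 .0725 .222 98.5
python3 - <<'E'
from h import *
c=r.get_calibration("top"); print("bar",plane(c,[[217+245/4,211+402/4],[217+500/4,211+377/4]],.164))
E
```

```text
clock: 1.38
eef_pos: [0.3673, 0.2959, 0.2225]
eef_rot: [0.214, -3.134, -0.0]
wrist_force: [0.2, -0.2, 1.3]
opening: 0.0939
grip_force: 0.0
t 1.375 pos [0.3673 0.2959 0.2225] shift [-0.6304 -0.9884  0.0017] yaw 97.79832745635635 tilt [-0.0001  0.0002 -1.    ] F [ 0.1828 -0.1514  1.2822] j6 -1.1065684698338216 open 0.09387021265784419 grip 0.0
turn -0.02338908478812177
bar [[ 0.4434  0.0832  0.164 ]
 [ 0.4579 -0.0321  0.164 ]]
```

```bash
python3 -m jog '[[[-0.63,-0.99,0],-0.02],[[-0.63,-0.99,0],-0.02],[[-0.63,-0.99,0],-0.02],[[-0.63,-0.99,0],-0.02],[[-0.63,-0.99,0],-0.02],[[-0.63,-0.99,0],-0.02],[[-0.63,-0.99,0],-0.02]]' 1 30; python3 go.py .557 .0725 .1435 98.5
python3 - <<'E'
from h import *
c=r.get_calibration("wrist"); im=r.capture("wrist"); 
uv=proj(c,[[.557,.0725,.139]]); print(uv)
for d in r.outline_of("wrist","bearing"):
    k=np.argwhere(d["pixels"])[:,::-1]; print(d["confidence"],d["pixel"],len(k),plane(c,k,.139)[:,:2].min(0),plane(c,k,.139)[:,:2].max(0))
cv2.circle(im,tuple(uv[0].astype(int)),4,(0,255,0),1); cv2.imwrite("pics/w1.png",im[:,:,::-1])
E
```

```text
clock: 2.25
eef_pos: [0.5568, 0.0733, 0.2222]
eef_rot: [0.233, -3.132, -0.0]
wrist_force: [-0.3, 1.2, 0.1]
opening: 0.0944
grip_force: 0.0
t 2.25 pos [0.5568 0.0733 0.2222] shift [-0.0006 -0.0035  0.3149] yaw 98.50049654787915 tilt [-0.0006  0.0002 -1.    ] F [-0.3438  1.2342  0.0886] j6 -1.653583187316261 open 0.09435709545573556 grip 0.0
turn 1.655159597172921e-05
[[313.4667 252.4742]]
0.71 [18.7, 310.9] 1896 [0.3903 0.0247] [0.4147 0.0703]
0.67 [257.9, 317.3] 2932 [0.5266 0.0487] [0.5798 0.0988]
```

View pics/w1.png

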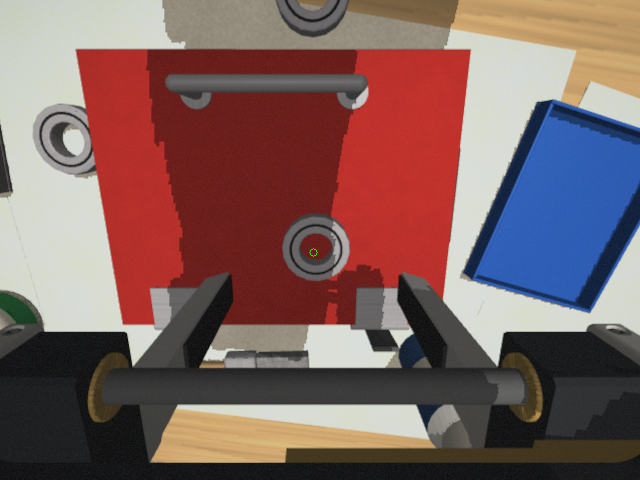

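The wrist view shows the bearing centred near (316, 247), between the open fingers and close to the predicted (313, 252). I'll descend and grip.

```bash
python3 -m jog '[[[0.007,-0.002,0.2],0],[[0.007,-0.002,0.25],0],[[0.007,-0.002,0.28],0],[[0.007,-0.002,0.3],0],[[0.007,-0.002,0.315],0],[[0.007,-0.002,0.315],0]]' 1 30;python3 -m jog '[[[0,0,0],0],[[0,0,0],0],[[0,0,0],0],[[0,0,0],0],[[0,0,0],0],[[0,0,0],0]]' 0 30; python3 go.py .557 .0725 .222
```

```text
clock: 3.1
eef_pos: [0.5557, 0.0711, 0.144]
eef_rot: [-0.23, 3.133, 0.0]
wrist_force: [-0.7, 0.5, -0.1]
opening: 0.0939
grip_force: 0.0
clock: 3.85
eef_pos: [0.5556, 0.0712, 0.1437]
eef_rot: [0.231, -3.133, -0.0]
wrist_force: [0.4, 1.1, 1.0]
opening: 0.0505
grip_force: 30.0
t 3.85 pos [0.5556 0.0712 0.1437] shift [-0.0064  0.0044 -0.3132] yaw 98.42023425344536 tilt [-0.0001  0.0001 -1.    ] F [0.4421 1.1085 1.0021] j6 -1.6558094539315251 open 0.050516655550729206 grip 29.99992453493178
```

```bash
python3 -m jog '[[[0,0,-0.05],0],[[0,0,-0.15],0],[[0,0,-0.3],0],[[0,0,-0.3],0],[[0,0,-0.3],0]]'; python3 go.py .514 .3465 .218; python3 go.py .514 .3465 .218 82.3|tail -1
```

```text
clock: 4.47
eef_pos: [0.5553, 0.0711, 0.2182]
eef_rot: [0.231, -3.132, 0.0]
wrist_force: [-0.1, 0.3, -0.8]
opening: 0.0506
grip_force: 30.0
t 4.475 pos [0.5553 0.0711 0.2182] shift [0.0022 1.114  0.001 ] yaw 98.41714692841563 tilt [-0.0007 -0.0001 -1.    ] F [-0.0575  0.3334 -0.7527] j6 -1.6557865216588694 open 0.050582505527896934 grip 29.999554390087724
turn 0.5372382309471878
```

```bash
python3 -m jog '[[[0,0.15,0],0.1],[[0,0.35,0],0.25],[[0,0.55,0],0.4],[[0,0.75,0],0.54],[[0,0.9,0],0.54],[[0,1,0],0.54],[[0,1,0],0.54]]'; python3 go.py .514 .3465 .0245 82.3
python3 - <<'E'
from h import *
c=r.get_calibration("wrist"); im=r.capture("wrist"); cv2.imwrite("pics/w2.png",im[:,:,::-1])
for d in r.outline_of("wrist","blue_tray"):
    k=np.argwhere(d["pixels"])[:,::-1]; print(d["confidence"],d["pixel"],plane(c,k,.025)[:,:2].min(0),plane(c,k,.025)[:,:2].max(0))
E
```

```text
clock: 5.35
eef_pos: [0.5182, 0.3195, 0.2172]
eef_rot: [-0.21, -3.133, 0.002]
wrist_force: [-0.1, 0.2, -1.6]
opening: 0.0509
grip_force: 30.0
t 5.35 pos [0.5182 0.3195 0.2172] shift [0.0294 0.106  0.7706] yaw 82.33896052617087 tilt [-0.0021 -0.0011 -1.    ] F [-0.1277  0.2331 -1.5855] j6 -0.9447618271535647 open 0.05086191512734877 grip 29.999621738679707
turn 0.0012986842056956032
0.82 [187.3, 341.0] [0.4037 0.2646] [0.6185 0.4336]
0.71 [253.7, 70.3] [ 0.386  -0.0616] [0.6603 0.143 ]
```

View pics/w2.png

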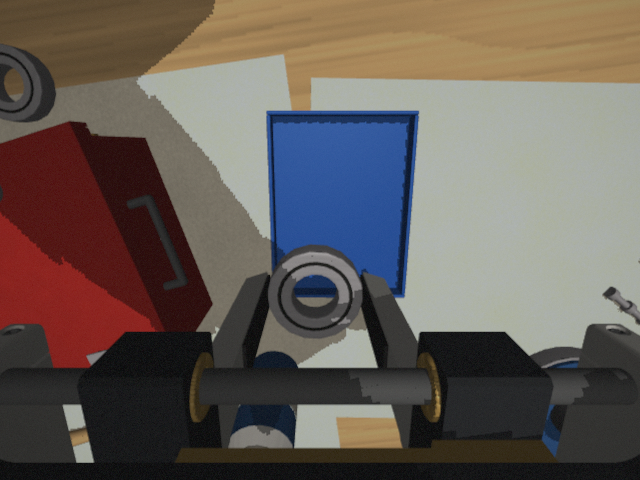

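The tray, at (110–297, 268–417), is empty, and the bearing is held level between the fingers at (315, 290). Next I'll lower it into the tray.

```bash
python3 -m jog '[[[0.04,0.12,0.15],0],[[0.04,0.12,0.35],0],[[0.04,0.12,0.55],0],[[0.04,0.12,0.65],0],[[0.04,0.12,0.71],0],[[0.04,0.12,0.74],0],[[0.04,0.12,0.755],0],[[0.04,0.12,0.763],0],[[0.04,0.12,0.767],0],[[0.04,0.12,0.77],0],[[0.04,0.12,0.77],0]]'; python3 go.py .511 .349 .0245
```

```text
clock: 6.82
eef_pos: [0.5132, 0.3496, 0.0263]
eef_rot: [0.213, 3.134, 0.0]
wrist_force: [-0.0, 1.0, -1.3]
opening: 0.0503
grip_force: 30.0
t 6.825 pos [0.5132 0.3496 0.0263] shift [ 0.0084 -0.0034  0.0074] yaw 82.22071094358151 tilt [ 0.0002  0.0001 -1.    ] F [-0.0097  0.9593 -1.3021] j6 -0.8960399037041115 open 0.050303706347707484 grip 29.999591228552163
```

```bash
python3 -m jog '[[[0,0,0.005],0],[[0,0,0.008],0],[[0,0,0.011],0],[[0,0,0.011],0]]'; python3 go.py .511 .349 .0237
```

```text
clock: 7.32
eef_pos: [0.5132, 0.3495, 0.0238]
eef_rot: [0.213, 3.134, 0.0]
wrist_force: [-1.7, -0.4, 4.2]
opening: 0.0504
grip_force: 30.0
t 7.325 pos [0.5132 0.3495 0.0238] shift [ 0.0084 -0.0032  0.0002] yaw 82.21637432587384 tilt [ 0.0001  0.     -1.    ] F [-1.6832 -0.4049  4.1812] j6 -0.8960075162383933 open 0.05039310467443243 grip 30.00066999346018
```

Contact with the tray floor is light, about 5 N. I'll release and rise.

```bash
python3 -m jog '[[[0,0,0],0],[[0,0,0],0],[[0,0,0],0],[[0,0,0],0]]' 0.85 && python3 -m jog '[[[0,0,-0.05],0],[[0,0,-0.2],0],[[0,0,-0.4],0],[[0,0,-0.6],0],[[0,0,-0.8],0],[[0,0,-0.8],0]]'; python3 go.py .451 .0265 .225 8.5
python3 - <<'E'
from h import *
c=r.get_calibration("wrist"); im=r.capture("wrist"); cv2.imwrite("pics/w3.png",im[:,:,::-1])
for d in r.outline_of("wrist","bearing"):
    k=np.argwhere(d["pixels"])[:,::-1]; print(d["confidence"],d["pixel"],plane(c,k,.019)[:,:2].min(0),plane(c,k,.019)[:,:2].max(0))
E
```

```text
clock: 7.82
eef_pos: [0.5132, 0.3495, 0.0234]
eef_rot: [-0.213, -3.134, 0.0]
wrist_force: [0.4, 0.1, 1.3]
opening: 0.0798
grip_force: 0.0
clock: 8.57
eef_pos: [0.5141, 0.3501, 0.2288]
eef_rot: [0.213, 3.128, 0.007]
wrist_force: [0.6, -0.2, -0.3]
opening: 0.0801
grip_force: 0.0
t 8.575 pos [0.5141 0.3501 0.2288] shift [ 0.0751 -1.3168  0.008 ] yaw 82.22000492412053 tilt [ 0.0069  0.0041 -1.    ] F [ 0.5802 -0.1911 -0.3151] j6 -0.8960448931705193 open 0.0801116481040437 grip 0.0
turn 2.4573334974706844
0.94 [224.2, 317.7] [0.486  0.3238] [0.5384 0.3736]
0.72 [251.3, 53.6] [ 0.3883 -0.0481] [0.6607 0.136 ]
0.58 [98.9, 11.5] [0.3177 0.0423] [0.3804 0.087 ]
```

View pics/w3.png

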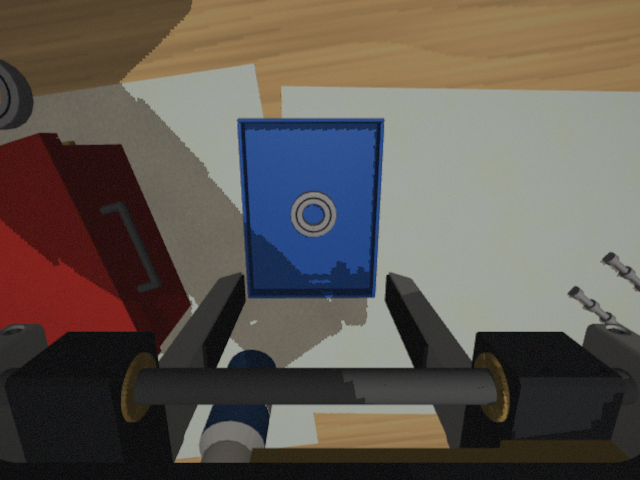

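The bearing lies flat and free in the tray at (214, 313). Now to the lid handle.

```bash
python3 -m jog '[[[0.04,-0.2,0],0.3],[[0.04,-0.4,0],0.6],[[0.04,-0.6,0],1],[[0.04,-0.66,0],1],[[0.04,-0.66,0],1]]'; python3 go.py .451 .0265 .225 8.5
```

```text
clock: 9.3
eef_pos: [0.4808, 0.1871, 0.223]
eef_rot: [-1.016, -2.972, 0.001]
wrist_force: [0.3, 0.4, 0.9]
opening: 0.0799
grip_force: 0.0
t 9.3 pos [0.4808 0.1871 0.223 ] shift [-0.2988 -0.5811 -0.0078] yaw 52.26042618193476 tilt [-0.0008 -0.0001 -1.    ] F [0.3042 0.3563 0.9358] j6 -0.6121337307022854 open 0.07987761251440362 grip 0.0
turn 1.4586808727311587
```

```bash
python3 -m jog '[[[-0.15,-0.3,0],0.4],[[-0.3,-0.58,0],0.8],[[-0.3,-0.58,0],1],[[-0.3,-0.58,0],1],[[-0.3,-0.58,0],1]]';python3 -m jog '[[[0,0,0],0.3],[[0,0,0],0.46],[[0,0,0],0.46],[[0,0,0],0.46]]'; python3 go.py .451 .0265 .162 8.5
python3 - <<'E'
from h import *
c=r.get_calibration("wrist"); im=r.capture("wrist")
p=proj(c,[[.4434,.0812,.164],[.451,.0265,.164],[.459,-.028,.164]]); print(p)
for q in p: cv2.circle(im,tuple(q.astype(int)),4,(0,255,0),1)
cv2.imwrite("pics/w4.png",im[:,:,::-1])
E
```

```text
clock: 9.93
eef_pos: [0.4517, 0.0279, 0.2232]
eef_rot: [-1.747, -2.61, 0.0]
wrist_force: [-0.5, -0.1, -0.1]
opening: 0.0797
grip_force: 0.0
clock: 10.42
eef_pos: [0.4515, 0.0276, 0.2233]
eef_rot: [-2.048, -2.382, 0.0]
wrist_force: [-0.7, -0.3, 1.2]
opening: 0.0796
grip_force: 0.0
t 10.425 pos [0.4515 0.0276 0.2233] shift [-0.004  -0.0025  0.2452] yaw 8.644499744954997 tilt [-0.0002  0.0001 -1.    ] F [-0.6979 -0.3499  1.1524] j6 -0.17094040756836223 open 0.07958793624625804 grip 0.0
turn 0.004816658165166624
[[315.4228 183.4625]
 [314.4105 264.3082]
 [314.1015 335.2506]]
```

View pics/w4.png

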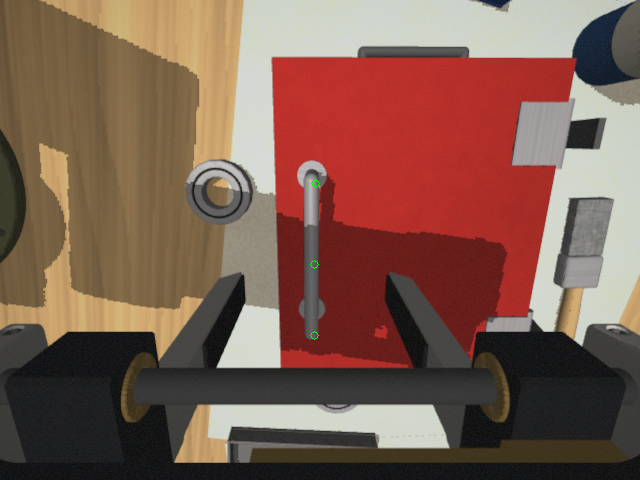

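The bar runs vertically at column ~311, rows 175–338, about 2 mm nearer the robot than predicted. I'll correct for that and descend.

```bash
python3 -m jog '[[[0,-0.007,0.1],0],[[0,-0.007,0.18],0],[[0,-0.007,0.22],0],[[0,-0.007,0.245],0],[[0,-0.007,0.245],0],[[0,-0.007,0.245],0]]';python3 -m jog '[[[0,0,0],0],[[0,0,0],0],[[0,0,0],0],[[0,0,0],0],[[0,0,0],0],[[0,0,0],0],[[0,0,0],0],[[0,0,0],0]]' 0 40; python3 go.py .451 .0265 .162 8.5
```

```text
clock: 11.22
eef_pos: [0.4499, 0.0266, 0.1627]
eef_rot: [2.052, 2.378, 0.001]
wrist_force: [0.9, 1.2, -0.5]
opening: 0.0797
grip_force: 0.0
clock: 12.22
eef_pos: [0.449, 0.0265, 0.1621]
eef_rot: [-2.052, -2.378, 0.002]
wrist_force: [-4.8, -0.4, 4.0]
opening: 0.0085
grip_force: 40.0
t 12.225 pos [0.449  0.0265 0.1621] shift [-0.0011  0.0079  0.0005] yaw 8.420815721389603 tilt [-0.0018 -0.0002 -1.    ] F [-4.8088 -0.3723  4.0212] j6 -0.169246731066938 open 0.008489699910537465 grip 40.00195384025574
turn -0.0026394759536799484
```

```bash
python3 -m jog '[[[0,0.009,-0.032],0],[[0,0.019,-0.064],0],[[0,0.03,-0.096],0],[[0,0.043,-0.126],0],[[0,0.058,-0.157],0],[[0,0.073,-0.186],0],[[0,0.09,-0.215],0],[[0,0.108,-0.243],0],[[0,0.127,-0.271],0],[[0,0.147,-0.297],0],[[0,0.147,-0.297],0]]'; python3 go.py .4855 .0319 .2364 8.5
cat > lid.py <<'E'
from h import *
s=r.state(); yaw=np.radians(8.47); ax=np.array([np.cos(yaw),np.sin(yaw)])
h=np.array([.449,.0265])+ .186*ax   # hinge from the gripped bar
d=s["eef_pos"][:2]@ax-h@ax; z=s["eef_pos"][2]+.002-.118
print("lid deg",np.degrees(np.arctan2(z,-d))-13.89,"radius",np.hypot(d,z))
E
python3 lid.py
```

```text
clock: 13.6
eef_pos: [0.4849, 0.0318, 0.2375]
eef_rot: [-2.051, -2.377, 0.004]
wrist_force: [-17.5, -3.9, 7.3]
opening: 0.009
grip_force: 40.0
t 13.6 pos [0.4849 0.0318 0.2375] shift [-0.      0.0023  0.0042] yaw 8.422250937314503 tilt [-0.0032 -0.0005 -1.    ] F [-17.4859  -3.9095   7.2788] j6 -0.1564556098034441 open 0.008960190477260604 grip 40.00272274017334
turn -0.002591635422849947
lid deg 25.167704554065146 radius 0.19275711147417912
```

```bash
python3 -m jog '[[[0,-0.003,-0.002],0],[[0,-0.006,-0.004],0],[[0,0.016,-0.03],0],[[0,0.039,-0.054],0],[[0,0.062,-0.078],0],[[0,0.087,-0.1],0],[[0,0.113,-0.122],0],[[0,0.139,-0.142],0],[[0,0.139,-0.142],0],[[0,0.139,-0.142],0]]'; python3 lid.py
python3 - <<'E'
from h import *
im=r.capture("side"); cv2.imwrite("pics/s2.png",cv2.resize(im[140:320,170:410],None,fx=3,fy=3,interpolation=cv2.INTER_CUBIC)[:,:,::-1])
E
```

```text
clock: 14.85
eef_pos: [0.5205, 0.0371, 0.2733]
eef_rot: [2.052, 2.378, 0.0]
wrist_force: [-9.1, -0.9, 3.5]
opening: 0.0088
grip_force: 40.0
lid deg 40.24380027164755 radius 0.19415963609483833
```

View pics/s2.png

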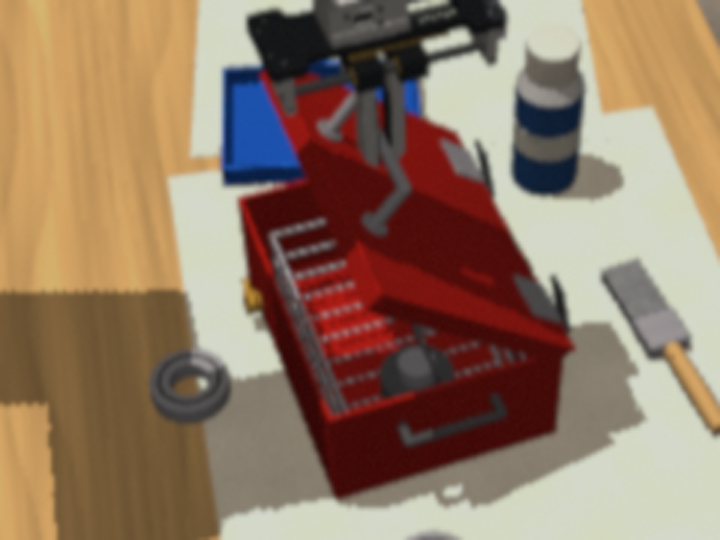

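The lid is up at about 40°, held by its bar, with the basket visible and nothing disturbed. On to 60°.

```bash
python3 -m jog '[[[0,-0.002,-0.004],0],[[0,0.026,-0.023],0],[[0,0.054,-0.041],0],[[0,0.083,-0.058],0],[[0,0.113,-0.073],0],[[0,0.143,-0.087],0],[[0,0.174,-0.1],0],[[0,0.205,-0.111],0],[[0,0.237,-0.121],0],[[0,0.237,-0.121],0],[[0,0.237,-0.121],0]]'; python3 lid.py
cat > fit.py <<'E'
from h import *
from scipy.optimize import minimize_scalar
# lid angle from the lid's front corners and edges: draw model lid for angles, print projected corners, overlay
import sys
yaw=np.radians(8.47); ax=np.array([np.cos(yaw),np.sin(yaw),0]); ay=np.array([-ax[1],ax[0],0]); O=np.array([.529,.0385,0])
def lidpt(u,v,w,t): # tank x from hinge toward the front u, y v, height over hinge line w
    return O+.106*ax+.118*np.array([0,0,1])+ (-np.cos(t)*u+np.sin(t)*w)*ax+v*ay+(np.sin(t)*u+np.cos(t)*w)*np.array([0,0,1])
out=[]
for n in("side","top"):
    im=r.capture(n); c=r.get_calibration(n); big=cv2.resize(im,None,fx=3,fy=3,interpolation=cv2.INTER_CUBIC)
    for t,col in((57,(0,255,0)),(60,(255,255,255)),(63,(0,255,255))):
        P=[lidpt(u,v,.006,np.radians(t)) for u,v in((.01,-.136),(.214,-.136),(.214,.136),(.01,.136))]
        cv2.polylines(big,[np.round(proj(c,P)*3).astype(np.int32)],True,col,1)
    out.append(big[330:870,510:1110] if n=="side" else big[500:1040,600:1200])
    cv2.imwrite(f"pics/fit_{n}_{sys.argv[1]}.png",out[-1][:,:,::-1])
E
python3 fit.py a
```

```text
clock: 16.27
eef_pos: [0.5796, 0.0459, 0.304]
eef_rot: [2.051, 2.377, 0.003]
wrist_force: [-5.2, 0.3, 4.9]
opening: 0.0087
grip_force: 40.0
lid deg 60.088053262471504 radius 0.19559588933232414
```

View pics/fit_side_a.png

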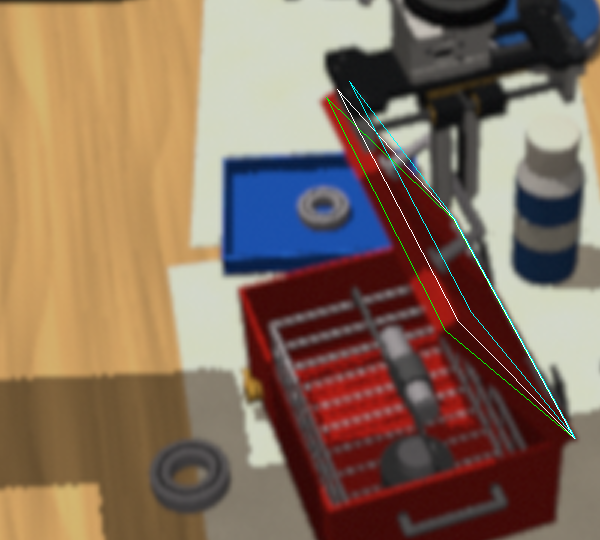

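View pics/fit_top_a.png

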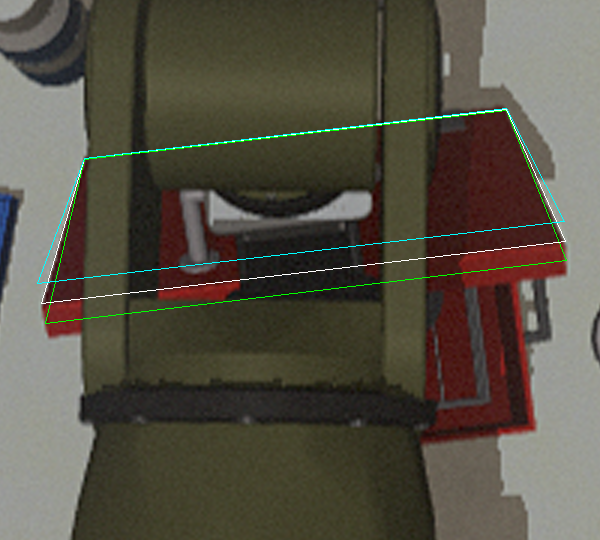

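In both views the lid's front edge follows the white 60° line, at (338, 92)–(457, 322) in the side crop. The bearing lies flat in the blue tray at (207, 322). I'll check that the hold is steady, then hand in.

```bash
python3 -m jog '[[[0,0,0],0],[[0,0,0],0],[[0,0,0],0],[[0,0,0],0],[[0,0,0],0],[[0,0,0],0]]'; python3 lid.py; python3 -c "
from rig import r; print(r.job_done())"
```

```text
clock: 17.12
eef_pos: [0.5795, 0.0458, 0.304]
eef_rot: [2.051, 2.377, 0.003]
wrist_force: [-5.4, -0.0, 5.2]
opening: 0.0087
grip_force: 40.0
lid deg 60.06808509203138 radius 0.19559402535478887
the job is handed in; nothing more can be done
None
```

The job is handed in: the 52 mm bearing lies flat and released in the blue tray, and the arm is still holding the tank lid at about 60° (60.1° from the arm's position, matched by both cameras) after 17 s of the allowed 61 s.

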